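# Index the reagent carousel and load a vial

## Robot

A 6-joint arm with a two-finger parallel gripper is mounted at the origin on a cart in front of the work surface, level with it; the furniture and walls round the work are solid. World frame = base frame: x ahead of the robot, y to its left, z up, the work surface at z = 0. Lengths are in m, angles in rad, forces in N, time in s.
With the tool pointing down it reaches from about 0.375 to 0.9 m from the base axis. Payload 3.1 kg.
Tool frame: the origin (TCP) lies between the finger pads; the fingertips stand 8 mm ahead of it and the grasp point (between the pads) lies 11 mm behind it; z points along the fingers, y is the line along which they close (so a half turn about z gives the same grasp; the last joint's range is limited). The gripper opens to 87 mm and grips with 3 to 60 N. Pads are 19 mm wide; open, the fingers measure 117 mm over their backs; the gripper's body (75 mm by 190 mm) begins 51 mm behind the grasp point.
Start: joints at [-1.349, 0.527, 1.433, -0, 1.181, -0.178], TCP at [0.244, -0.575, 0.231] pointing down, gripper open.
Joint ranges: [-3.08, 3.08], [-0.75, 2.2], [0.22, 2.44], [-1.43, 4.57], [0, 2.65], [-2.85, 2.85]. Speed limits (rad/s): [2.79, 2.79, 3.14, 3.14, 3.14, 3.14].

## Interface

Orientations are given as a unit quaternion [x, y, z, w].
In Python, from rig import robot, vision, job gives the robot as it stands.
- The arm moves only by the shell command python3 -m handwheel 'ROWS' [OPENING] [FORCE]. ROWS is JSON, a list of rows, each a list of 4 numbers: the shift along the tool's x, y, z as a fraction of full scale, then the turn about the tool's z as a fraction of full scale. A call has 1 to 20 rows; each row is the pose to reach, as a shift and turn from the pose commanded when the call began, along the tool's axes at that moment, turning the shorter way round; what a row does not reach only later rows make up. Full scale, the value 1, is 300 mm for a shift and 2 pi rad for a turn. A row lasts 1/12 s, in which the tool goes at most 41.7 mm and 7.16 degrees, less where a joint would pass 70% of its speed; a pose out of reach is approached as far as the arm can. A call with a number of a shift or a turn outside -1 to 1 is refused whole. A call with a gripper value outside its range is refused whole. OPENING is the opening in per cent of the stroke, from 0 (shut) to 100 (fully open), set as the call begins (- or left out, the last holds). The fingers move at their own pace and stop on an object; FORCE is the grip in N (left out, the last holds). Time passes only in rows, so rows that repeat a pose let the fingers close. It gives the time, the measured TCP pose, the force, the opening and the grip force at its end, in the units of the state.
- robot.get_obs(): the state, without advancing time (a new reading comes with each control period).
- vision.camera(name): name is "side" or "top" or "wrist"; returns a dict with "frame" (400x640x3 uint8, red, green, blue), "K" (3x3 intrinsics, pixels), "cam_to_world" (4x4, takes a point from camera to world coordinates); the wrist camera has in their place "hand_eye" (4x4, takes a point from camera to tool coordinates, whose origin is the TCP and whose axes are the flange's). Camera axes: x right, y down, z forward; pixel columns grow to the right and rows downward; lengths in m; the calibration is good to about 2 mm. A picture is of the moment at which its call begins: read the wrist's pose just before it. There is no depth.
- job.hand_in(): hands the job in; it is judged then, once.
Trained networks look in the newest picture that a camera, given by its name, has taken for a name from the list of things; names that differ only in an ending like _2 or _b are one class to them, and where a whole thing is asked for, a point or a joint stands for the part that bears it (a point fixed in the world has none). Each returns a list of dicts, best first, with "conf" (0 to 1); they miss things now and then, are a little off and sometimes report something else, mostly with a low value. They report only what shows in the picture. A call takes as long as a camera call. They do not tell look-alikes from the thing itself.
- vision.look_for(camera, label): "point" ([row, column] in pixels, amid what is visible of it).
- vision.outline_of(camera, label): "mask" (400x640 bool, what is visible of it) and "point" ([row, column] in pixels, amid what is visible of it).
The state is a dict: "time": time; "q": joint angles; "joint_velocities": joint speeds; "joint_torque": joint torques, N m; "position": TCP position; "tool_rot": TCP orientation; "ft_force": force on the tool from outside, world axes, zero at the start; "moment": the same for the moment, N m; "grip_width": finger opening in m; "grip_force": force on a finger pad.
Only numpy, scipy, OpenCV 4.12 (cv2) and the standard library are available. Lean on these libraries where they do the work, as an engineer would, in place of code of your own. Each camera call takes 0.05 s, during which the arm holds its last target. There are 200 camera calls.

## Task

Load the middle-sized of the three amber vials standing to the right of the analyser into its reagent carousel. First, with the pointer knob pressed down so that it runs free, turn the carousel the shorter way round until its empty cup stands under the open collar, and let the knob rise and lock there. Then put the vial in upright through the collar and push it down until it is fully home, pressing it for a moment with 10 to 20 N to seat it on the rubber pad of the cup's floor; force neither knob nor glass, and leave the other things on the desk where they stand.

Things in the scene. Friction and masses are not known exactly. Their poses are not given: they have to be found in the camera images.
- analyser: benchtop blood analyser: fixed white tub 200 x 200 mm, 102 mm high to the top of its flat clear cover (3 mm thick); under it a carousel of six cups turns endlessly. Two ports in the cover, 58 mm left and right of its centre. Origin: centre of the underside, on the desk; x to its back, y to its left, z up; yaw up to 15 degrees either way
- knob_axis (a point): point on the vertical axis of carousel and knob, at the cover's top surface, 102 mm above the desk. The carousel has six stations 60 degrees apart; at two of them the empty cup is under a port. The lock pins are square-ended and drop in only within about 1.5 degrees of a station: find it by feel, the knob eased up so that the pins rub under the ring while it is turned slowly
- empty_cup (a point): centre of the floor of the carousel's one empty cup, 10 mm above the desk, 58 mm from the axis. Bore 44.5 mm wide, 58 mm deep, mouth flared to 50 mm. A leaf spring in it, 18 to 58 mm above the floor, grips the vial: pushing it in takes about 5 to 15 N, and let go part way it stays there. The other cups hold vials like vial_mid, fixed, tops 3 mm under the cover
- index_knob (a joint): how far the knob is pressed (m). 0: fully up, lock pins in notches (at each of the six stations). Between notches it rides 5 mm down. It turns freely only 5 to 8 mm down; turning it higher up loads the pins at a station. At 8 mm its skirt meets the cover. Spring: 3 N at 0, 9 N at 8 mm. Begins 5 mm down between stations, or up in a notch
- knob_top (a point): centre of the top of the black pointer knob, on the axis, 146 mm above the desk when fully up. The knob is a bar 14 mm thick (grip across this), 44 mm long, 30 mm high, on a round skirt 44 mm wide and 6 mm thick. It turns one to one with the carousel (friction about 0.03 N m) and moves down when pressed
- knob_nose (a point): pointed end of the bar knob, with a white line on top, 26 mm from the axis at the height of knob_top; it always points over the empty cup
- port_mouth (a point): centre of the mouth of the open collar: fixed grey ring, 58 mm outside, bore 44.5 mm, top 105 mm above the desk (3 mm proud of the cover), in the left or the right port. The vial goes in here. Fully home, the vial's top is 9 mm below this mouth: the last of the way it is pushed with shut fingertips inside the bore, and seated by pressing on its cap
- blank_cap: fixed grey blanking cap, 58 mm wide, that closes the other port; it stands 3 to 5 mm proud of the cover. Origin on its axis, 99 mm above the desk
- vial_mid: the vial to load: amber glass vial 42 mm wide, 86 mm high, with a white cap 27 mm wide and 15 mm high, about 0.2 kg, loose, the middle-sized of the three at the right of the analyser (their places vary). Origin: centre of its underside, z up its axis
- vial_large: bystander: large amber vial, 58 mm wide, 104 mm high; origin under its centre
- vial_small: bystander: small amber vial, 34 mm wide, 64 mm high; origin under its centre
- box_cream: bystander: card medicine box 40 x 50 x 70 mm; origin under its centre
- box_green: bystander: card medicine box 36 x 68 x 64 mm; origin under its centre
- dropper_2: bystander: white squeeze dropper bottle 37 mm wide, 106 mm high; origin under its centre
- tape_roll: bystander: roll of brown tape, 94 mm wide, 48 mm high, left of the analyser; origin under its centre
Not all that is in view belongs to the job. Leave any purple look-alike of the vial_mid alone.

How it is judged:
On the way, in this order (a step that is already met when the one before it is completed fails the run):
1. the empty cup stands under the open collar (within 4 mm) and the knob has risen and locked there (horizontal distance between empty_cup and port_mouth below 0.004 m and value of joint index_knob below 0.0015 m), for 0.3 s.
2. the middle-sized vial stands upright on the floor of that cup and is pressed down there by the fingers with more than 8 N (z of vial_mid in the frame of empty_cup below 0.002 m and horizontal distance between vial_mid and empty_cup below 0.004 m and angle between vial_mid's own z axis and vertical below 0.07 rad and contact force between the fingers and vial_mid above 8 N), for 0.2 s.
At the end, for the whole second after the job is handed in: The empty cup stands under the open collar (axes within 4 mm), the knob is up and locked (less than 1.5 mm down), and the middle-sized vial is at rest in that cup, its underside within 2 mm of the cup's floor, its axis within 4 mm of the cup's and within 4 degrees of upright (all of step 1 and z of vial_mid in the frame of empty_cup below 0.002 m and horizontal distance between vial_mid and empty_cup below 0.004 m and angle between vial_mid's own z axis and vertical below 0.07 rad and linear speed of vial_mid below 0.01 m/s); the robot touches nothing.
It fails at once if the carousel was turned the long way round (the empty cup more than 166 degrees from where it began) (distance of empty_cup from where it was at the start of the episode above 0.1152 m).
It fails at once if the knob was forced: more than 35 N between the knob with its lock pins and the analyser's body (contact force between index_knob and analyser above 35 N).
It fails at once if the vial was forced: more than 45 N against the carousel, its leaf spring and the cover together (contact force between vial_mid and analyser above 45 N).
It fails at once if the vial was forced: more than 45 N against the collar (contact force between vial_mid and load_collar above 45 N).
It fails at once if another thing on the desk was moved by more than 30 mm (distance of any of vial_large, vial_small, box_cream, box_green, dropper_2, tape_roll from where it was at the start of the episode above 0.03 m).
It also fails if it takes over 72 s, if anything falls off the work surface, if the arm or the gripper's body presses on something with over 40 N, if the wrist force passes 120 N, or if a joint passes its speed limit or range.

## Working session

There is one attempt and no reset: what is moved stays moved. The work goes in short steps, Python scripts to look and compute and a shell command to move; the robot and the scene stay as the last step left them, time stands still between calls to the robot, and variables do not carry over. Pictures are saved under pics/ and viewed, at most 10 in all, crops included, and the job is handed in when it is done.

```bash
mkdir -p pics; cat > h.py <<'E'
import numpy as np, cv2
from rig import robot, vision, job
from scipy.spatial.transform import Rotation as R
def save(name,fn):
    c=vision.camera(name); cv2.imwrite('pics/'+fn,c['frame'][:,:,::-1]); return c
def T(c,obs=None):
    if 'cam_to_world' in c: return np.array(c['cam_to_world'])
    M=np.eye(4); M[:3,:3]=R.from_quat(obs['tool_rot']).as_matrix(); M[:3,3]=obs['position']
    return M@np.array(c['hand_eye'])
def ray(c,rc,z,obs=None):
    M=T(c,obs); d=M[:3,:3]@np.linalg.solve(np.array(c['K']),[rc[1],rc[0],1.]); o=M[:3,3]
    return o+d*(z-o[2])/d[2]
def proj(c,p,obs=None):
    M=np.linalg.inv(T(c,obs)); q=np.array(c['K'])@(M[:3,:3]@np.array(p)+M[:3,3]); return q[1]/q[2],q[0]/q[2]
E
python3 - <<'E'
from h import *
o=robot.get_obs(); print(o['position'],o['tool_rot'],o['time'],o['ft_force'])
t=save('top','t1.png'); 
for n,z in [('index_knob',.141),('knob_nose',.141),('load_collar',.105),('port_mouth',.105),('blank_cap',.106),('vial_mid',.086),('vial_large',.104),('vial_small',.064),('analyser',.102),('tape_roll',.048),('dropper_2',.1),('box_cream',.07),('box_green',.064)]:
    try: print(n,[(np.round(d['point'],1),round(d['conf'],2),np.round(ray(t,d['point'],z)[:2],3)) for d in vision.look_for('top',n)][:4])
    except Exception as e: print(n,e)
s=save('side','s1.png')
print(t['cam_to_world'],s['cam_to_world'])
E
```

```text
[ 0.24369649 -0.57477912  0.22955244] [ 9.79993631e-01  1.99025913e-01 -1.04981255e-05 -1.08081437e-03] 0.0 [-0.45983034 -0.4566516  -0.42535058]
index_knob [(array([210. , 305.2]), 0.68, array([0.582, 0.072]))]
knob_nose [(array([207.6, 305. ]), 0.68, array([0.589, 0.072]))]
load_collar it knows: analyser, blank_cap, box_cream, box_green, dropper, empty_cup, index_knob, knob_axis, knob_nose, knob_top, port_mouth, tape_roll, vial_large, vial_mid, vial_small
port_mouth [(array([204.8, 305.6]), 0.56, array([0.602, 0.071])), (array([177.5, 414.9]), 0.2, array([ 0.679, -0.251]))]
blank_cap [(array([207.1, 284.9]), 0.87, array([0.596, 0.131])), (array([248.5, 394.6]), 0.41, array([ 0.471, -0.184])), (array([205.6, 306.9]), 0.19, array([0.6  , 0.067]))]
vial_mid [(array([244.5, 359.8]), 0.57, array([ 0.486, -0.085])), (array([247.5, 395.2]), 0.55, array([ 0.476, -0.189]))]
vial_large [(array([216.7, 402.6]), 0.84, array([ 0.564, -0.211]))]
vial_small []
analyser [(array([212.1, 303. ]), 0.93, array([0.581, 0.079]))]
tape_roll [(array([249.5, 197.5]), 0.77, array([0.481, 0.396]))]
dropper_2 [(array([156.2, 370.5]), 0.7, array([ 0.746, -0.123])), (array([212.5, 305.1]), 0.32, array([0.58 , 0.073]))]
box_cream [(array([181.8, 385.1]), 0.85, array([ 0.674, -0.168])), (array([239.2, 439.5]), 0.6, array([ 0.499, -0.323])), (array([201.3, 329. ]), 0.15, array([0.617, 0.002]))]
box_green [(array([177.4, 417.2]), 0.81, array([ 0.687, -0.266])), (array([212.6, 305.8]), 0.5, array([0.585, 0.072]))]
[[-0.01500329 -0.98786519  0.15458738  0.38268427]
 [-0.99987339  0.01400308 -0.00755711  0.03845991]
 [ 0.00530071 -0.15468119 -0.98795022  1.60587416]
 [ 0.          0.          0.          1.        ]] [[ 0.99793878 -0.0269339   0.0582473   0.55628449]
 [-0.06193514 -0.64184556  0.76432867 -0.88103576]
 [ 0.01679942 -0.76636078 -0.64219073  0.8840782 ]
 [ 0.          0.          0.          1.        ]]
```

```bash
python3 - <<'E'
import cv2
a=cv2.imread('pics/t1.png')[110:310,150:470]; cv2.imwrite('pics/t1c.png',cv2.resize(a,(800,500),interpolation=cv2.INTER_CUBIC))
E
```

```text
(no output)
```

View pics/t1c.png

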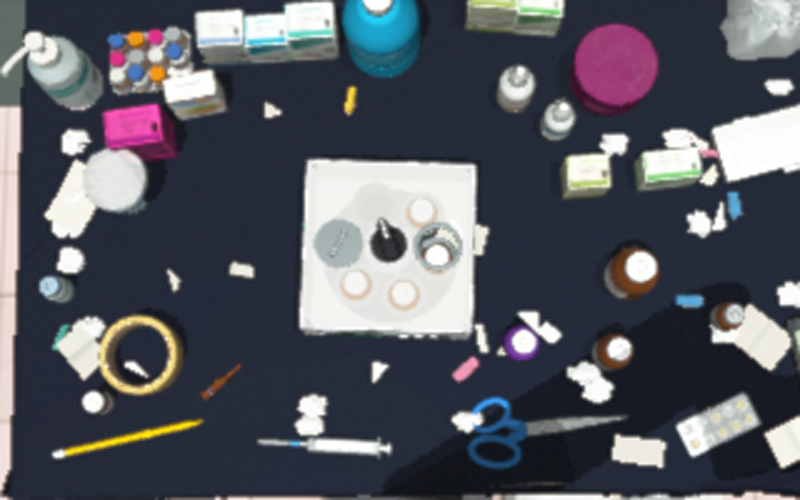

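View pics/s1.png

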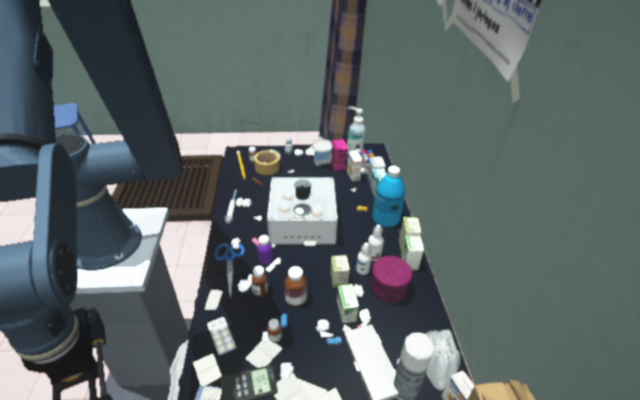

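The top view shows the analyser at the centre. The open collar is on its right (crop 437,246) and the blank cap on its left (338,243). The knob nose points to the back, slightly left (382,222). Middle vial is at crop (613,350), small at (729,316), large at (632,272), and the purple look-alike at (521,342). The carousel therefore needs about 105° clockwise.

```bash
cat >> h.py <<'E'
def yaw(o): 
    x=R.from_quat(o['tool_rot']).as_matrix()[:,0]; return np.degrees(np.arctan2(x[1],x[0]))
def go(p,yw=None):
    o=robot.get_obs(); M=R.from_quat(o['tool_rot']).as_matrix(); d=M.T@(np.array(p)-o['position'])/.3
    y=yaw(o); t=0 if yw is None else -((yw-y+180)%360-180)/360
    print('row',np.round(d,4),round(t,4),'yaw',round(y,2),'tilt',np.round(M[:,2],4))
E
python3 - <<'E'
from h import *
go([.56,.05,.33],120)
c=vision.camera('wrist'); print(np.round(c['hand_eye'],3),np.round(c['K'],1))
E
```

```text
row [ 1.7836 -1.5085 -0.3314] -0.2695 yaw 22.96 tilt [ 0.e+00 -1.e-04 -1.e+00]
[[ 0.    -0.968 -0.25   0.069]
 [ 1.     0.     0.001 -0.001]
 [-0.001 -0.25   0.968 -0.153]
 [ 0.     0.     0.     1.   ]] [[279.9   0.  320. ]
 [  0.  279.9 197.6]
 [  0.    0.    1. ]]
```

```bash
python3 -m handwheel '[[0,0,-0.1,0],[0.0,0,-0.2,0],[0.3,-0.25,-0.33,-0.07],[0.95,-0.8,-0.33,-0.14],[0.95,-0.8,-0.33,-0.14],[0.95,-0.8,-0.33,-0.14],[0.95,-0.8,-0.33,-0.14],[0.95,-0.8,-0.33,-0.14],[0.95,-0.8,-0.33,-0.14],[0.95,-0.8,-0.33,-0.14],[0.95,-0.8,-0.33,-0.14],[0.95,-0.8,-0.33,-0.14],[0.95,-0.8,-0.33,-0.14]]' 100; python3 -c "
from h import *
go([.56,.05,.33],195)"
```

```text
time: 1.83
position: [0.4134, -0.2413, 0.3301]
tool_rot: [0.8, 0.599, -0.0, 0.001]
ft_force: [0.4, -0.3, -0.9]
grip_width: 0.0869
grip_force: 0.0
row [ 1.0692e+00  1.9550e-01 -3.0000e-04] -0.3371 yaw 73.65 tilt [ 6.e-04 -1.e-03 -1.e+00]
```

```bash
python3 -m handwheel '[[1,0.19,0,-0.337],[1,0.19,0,-0.337],[1,0.19,0,-0.337],[1,0.19,0,-0.337],[1,0.19,0,-0.337],[1,0.19,0,-0.337],[1,0.19,0,-0.337],[1,0.19,0,-0.337],[1,0.19,0,-0.337],[1,0.19,0,-0.337],[1,0.19,0,-0.337],[1,0.19,0,-0.337],[1,0.19,0,-0.337],[1,0.19,0,-0.337],[1,0.19,0,-0.337],[1,0.19,0,-0.337],[1,0.19,0,-0.337],[1,0.19,0,-0.337],[1,0.19,0,-0.337],[1,0.19,0,-0.337]]' 100; python3 -c "
from h import *
o=robot.get_obs(); print(yaw(o),o['q'])
c=save('wrist','w1.png')
for n,z in [('knob_top',.141),('index_knob',.141),('knob_nose',.141),('knob_axis',.102),('port_mouth',.105),('blank_cap',.106),('analyser',.102)]:
    print(n,[(np.round(d['point'],1),round(d['conf'],2),np.round(ray(c,d['point'],z,o)[:2],4)) for d in vision.look_for('wrist',n)][:3])
"
```

```text
time: 3.5
position: [0.5533, 0.0268, 0.3294]
tool_rot: [-0.126, 0.992, -0.0, -0.0]
ft_force: [-0.5, -0.2, 0.3]
grip_width: 0.0869
grip_force: 0.0
-165.54043283097928 [-1.53208252e-01  3.28115081e-01  1.48281217e+00 -2.28277205e-04
  1.33080482e+00 -1.97631737e+00]
knob_top [(array([212.1, 343. ]), 0.67, array([0.5844, 0.0655]))]
index_knob [(array([212.5, 348.3]), 0.63, array([0.5832, 0.0722]))]
knob_nose [(array([215. , 346.8]), 0.76, array([0.5869, 0.0713])), (array([202.7, 127.8]), 0.4, array([ 0.6406, -0.2017])), (array([206.1, 336.7]), 0.19, array([0.5787, 0.0556]))]
knob_axis [(array([185.8, 342.7]), 0.8, array([0.5588, 0.0611]))]
port_mouth [(array([186.5, 317.5]), 0.68, array([0.5679, 0.0273]))]
blank_cap [(array([218.6, 379.9]), 0.75, array([0.5906, 0.1244]))]
analyser [(array([186.6, 340.6]), 0.85, array([0.5606, 0.0586]))]
```

View pics/w1.png

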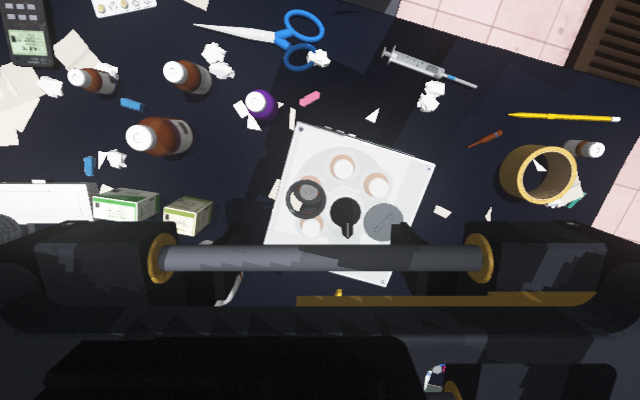

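```bash
python3 -c "
import cv2
a=cv2.imread('pics/w1.png')[115:290,255:445]; cv2.imwrite('pics/w1c.png',cv2.resize(a,None,fx=3.4,fy=3.4,interpolation=cv2.INTER_CUBIC))"
```

```text
(no output)
```

View pics/w1c.png

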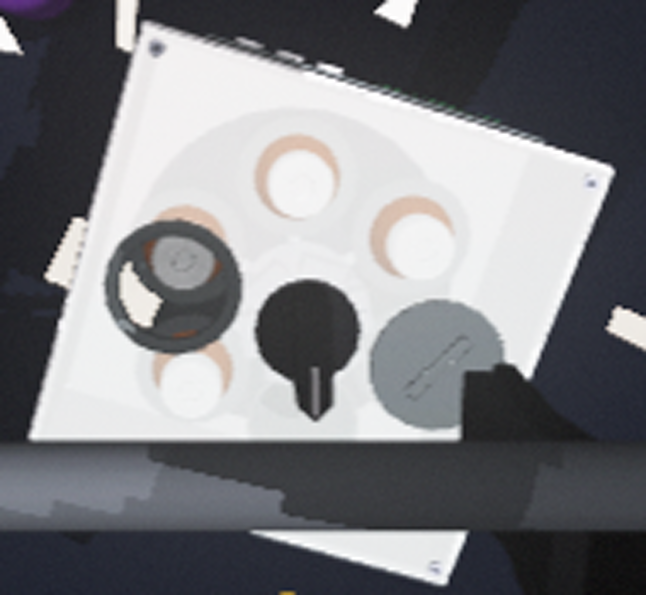

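The crop shows the collar centred at crop (173,286), the cap at (437,363), the skirt at (307,330) and the nose tip at (316,422). The white line starts at (316,368).

```bash
cat > m.py <<'E'
from h import *
o=robot.get_obs(); c=vision.camera('wrist')
f=lambda x,y,z: ray(c,(115+y/3.4,255+x/3.4),z,o)[:2]
co=f(173,286,.105);ca=f(437,363,.105);A=(co+ca)/2;sk=f(307,330,.111);n=f(316,422,.141);n0=f(316,368,.141)
print('collar',co,'cap',ca,'axis',A,'dist',np.linalg.norm(co-ca),'skirt',sk,'nose',n,n0, np.linalg.norm(n-A))
an=lambda v:np.degrees(np.arctan2(v[1],v[0]))
print('nose dir',an(n-A),an(n-sk),an(n-n0),'collar dir',an(co-ca))
go([A[0],A[1],.2],an(n-A)+180)
E
python3 m.py
```

```text
collar [0.58925927 0.01740828] cap [0.59358745 0.13250604] axis [0.59142336 0.07495716] dist 0.11517910931162698 skirt [0.59179748 0.07478523] nose [0.61819005 0.08325109] [0.59701372 0.07712752] 0.028022228011551062
nose dir 17.216113348185313 17.78451373478133 16.128289786781934 collar dir -92.15355702677529
row [-0.1631  0.1192  0.4319] -0.007 yaw -165.32 tilt [ 1.e-04 -0.e+00 -1.e+00]
```

```bash
python3 -m handwheel '[[-0.163,0.119,0.2,-0.007],[-0.163,0.119,0.4,-0.007],[-0.163,0.119,0.5,-0.007],[-0.163,0.119,0.56,-0.007],[-0.163,0.119,0.56,-0.007],[-0.163,0.119,0.56,-0.007]]' 45 20; python3 -c "
from h import *
o=robot.get_obs();print(o['position'],yaw(o),o['ft_force']); go([.5915,.075,.123],197)"
```

```text
time: 4.45
position: [0.5881, 0.0756, 0.1564]
tool_rot: [-0.15, 0.989, 0.001, -0.005]
ft_force: [-0.4, -0.6, 0.5]
grip_width: 0.0548
grip_force: 0.0
[0.58810671 0.07559732 0.15640986] -162.75559643800918 [-0.35586731 -0.5741232   0.51764001]
row [-0.0113 -0.0057  0.1112] 0.0007 yaw -162.76 tilt [-1.060e-02  8.000e-04 -9.999e-01]
```

```bash
python3 -m handwheel '[[0,0,0,0],[0,0,0,0],[0,0,0.04,0],[0,0,0.08,0],[0,0,0.11,0],[0,0,0.128,0],[0,0,0.128,0],[0,0,0.128,0]]' 45 20; python3 -c "
from h import *
o=robot.get_obs();print(o['position'],yaw(o),o['ft_force'],o['grip_width']); go([.5915,.075,.123],197)"
```

```text
time: 5.12
position: [0.5919, 0.0746, 0.1239]
tool_rot: [-0.149, 0.989, -0.0, 0.001]
ft_force: [0.1, -0.1, 0.2]
grip_width: 0.0393
grip_force: 0.0
[0.59185854 0.07464446 0.123919  ] -162.80635697025897 [ 0.07913785 -0.09219902  0.19895237] 0.03933963039659517
row [0.0008 0.0015 0.0031] 0.0005 yaw -162.81 tilt [ 1.2e-03 -1.0e-04 -1.0e+00]
```

Close on the bar.

```bash
python3 -m handwheel '[[0,0,0,0],[0,0,0,0],[0,0,0,0],[0,0,0,0],[0,0,0,0],[0,0,0,0],[0,0,0,0],[0,0,0,0]]' 0 25; python3 -c "
from h import *
o=robot.get_obs();print(o['position'],yaw(o),o['ft_force'],o['moment'],o['grip_width'],o['grip_force'])"
```

```text
time: 5.78
position: [0.5922, 0.073, 0.1235]
tool_rot: [-0.15, 0.989, -0.002, 0.0]
ft_force: [0.9, -4.3, 1.4]
grip_width: 0.014
grip_force: 25.0
[0.59217576 0.07301805 0.12346371] -162.7628397694595 [ 0.93813413 -4.28528477  1.39192782] [-0.59849036 -0.15042611 -0.0032108 ] 0.013999093219883489 25.00012459466234
```

```bash
python3 -m handwheel '[[0,-0.003,0,0],[0,-0.006,0.004,0],[0,-0.006,0.008,0],[0,-0.006,0.01,0],[0,-0.006,0.01,0],[0,-0.006,0.01,0]]' 0 30; python3 -c "
from h import *
o=robot.get_obs();print(o['position'],yaw(o),o['ft_force'],o['moment'],o['grip_width'],o['grip_force'])"
```

```text
time: 6.28
position: [0.5922, 0.0729, 0.1213]
tool_rot: [-0.15, 0.989, -0.0, 0.0]
ft_force: [-2.0, -1.9, 7.3]
grip_width: 0.0139
grip_force: 30.0
[0.59220905 0.07293358 0.12130819] -162.78055197524387 [-2.04195679 -1.91783695  7.33978831] [-0.20884466  0.1631258  -0.04241738] 0.01391745859328057 30.00138073693961
```

```bash
python3 -m handwheel '[[0,-0.001,0,0.008],[0,-0.001,0,0.02],[0,-0.001,0,0.036],[0,-0.001,0,0.052],[0,-0.001,0,0.068],[0,-0.001,0,0.084],[0,-0.001,0,0.1],[0,-0.001,0,0.116],[0,-0.001,0,0.132],[0,-0.001,0,0.148],[0,-0.001,0,0.164],[0,-0.001,0,0.18],[0,-0.001,0,0.196],[0,-0.001,0,0.212],[0,-0.001,0,0.228],[0,-0.001,0,0.244],[0,-0.001,0,0.26],[0,-0.001,0,0.272],[0,-0.001,0,0.28],[0,-0.001,0,0.28]]' 0 30; python3 -c "
from h import *
o=robot.get_obs();print(o['position'],yaw(o),o['ft_force'],o['moment'],o['grip_width'],o['grip_force'])"
```

```text
time: 7.95
position: [0.5928, 0.0738, 0.1215]
tool_rot: [0.667, 0.745, 0.001, 0.0]
ft_force: [-0.2, 1.2, 7.1]
grip_width: 0.0136
grip_force: 30.0
[0.59279935 0.07375349 0.12150453] 96.2938194366434 [-0.22954374  1.15060775  7.14927339] [0.18989868 0.1107856  0.05816657] 0.013601217088409216 30.00229798955843
```

```bash
python3 -m handwheel '[[0,0,-0.004,0.002],[0,0,-0.008,0.005],[0,0,-0.012,0.008],[0,0,-0.012,0.01],[0,0,-0.012,0.012],[0,0,-0.012,0.013],[0,0,-0.012,0.0145],[0,0,-0.012,0.016],[0,0,-0.012,0.016]]' 0 30; python3 -c "
from h import *
o=robot.get_obs();print(o['position'],yaw(o),o['ft_force'],o['moment'],o['grip_width'],o['grip_force'])"
```

```text
time: 8.7
position: [0.5928, 0.0737, 0.1238]
tool_rot: [0.704, 0.711, 0.001, 0.0]
ft_force: [3.0, 3.5, -1.5]
grip_width: 0.0138
grip_force: 30.0
[0.59279684 0.07366897 0.12375737] 90.57220396206449 [ 3.04810561  3.54537165 -1.47463729] [ 0.63418971 -0.52582881  0.05166569] 0.013771179580125218 29.999766550026834
```

```bash
python3 -m handwheel '[[0,0,-0.001,0.0015],[0,0,-0.001,0.003],[0,0,-0.001,0.0045],[0,0,-0.001,0.006],[0,0,-0.001,0.0065],[0,0,-0.001,0.0065]]' 0 30; python3 -c "
from h import *
o=robot.get_obs();print(o['position'],yaw(o),o['ft_force'],o['moment'],o['grip_width'],o['grip_force'])"
```

```text
time: 9.2
position: [0.5929, 0.0737, 0.1248]
tool_rot: [0.718, 0.696, 0.001, 0.0]
ft_force: [1.9, 4.2, 3.7]
grip_width: 0.0138
grip_force: 30.0
[0.59288173 0.07366411 0.12482906] 88.21954253063768 [1.92697147 4.24035431 3.74774269] [ 0.70043909 -0.36392679 -0.08834654] 0.013830210462337384 30.000497521832585
```

It dropped in at yaw 88.2°: the knob rose and the force reversed. Let it rise.

```bash
python3 -m handwheel '[[0,0,-0.005,0],[0,0,-0.01,0],[0,0,-0.015,0],[0,0,-0.015,0],[0,0,-0.015,0]]' 0 30; python3 -c "
from h import *
o=robot.get_obs();print(o['position'],yaw(o),o['ft_force'],o['moment'],o['grip_width'],o['grip_force'])"
```

```text
time: 9.62
position: [0.5928, 0.0737, 0.1284]
tool_rot: [0.718, 0.696, 0.001, -0.0]
ft_force: [3.7, 5.5, -1.3]
grip_width: 0.0137
grip_force: 30.0
[0.59283438 0.07367576 0.12843704] 88.19648579492356 [ 3.72383519  5.52695194 -1.27447005] [ 0.73529963 -0.64580679 -0.12833322] 0.013720608667083628 29.99965610448271
```

```bash
python3 -m handwheel '[[0,0,0,0],[0,0,0,0],[0,0,0,0],[0,0,0,0],[0,0,-0.03,0],[0,0,-0.1,0],[0,0,-0.2,0],[0,0,-0.3,0],[0,0,-0.42,0],[0,0,-0.42,0],[0,0,-0.42,0]]' 50 20; python3 -c "
from h import *
go([.476,-.185,.255],88)
o=robot.get_obs();c=vision.camera('wrist');
d=vision.look_for('wrist','knob_nose');d2=vision.look_for('wrist','knob_top');print(d[:2],d2[:2])
for e in (d,d2): print(ray(c,e[0]['point'],.146,o) if e else 0)
print(o['position'],o['ft_force'],o['grip_width'])"
```

```text
time: 10.53
position: [0.5935, 0.0725, 0.258]
tool_rot: [0.718, 0.697, 0.002, 0.003]
ft_force: [-0.6, 0.2, -1.1]
grip_width: 0.0434
grip_force: 0.0
row [-0.8697 -0.366   0.0081] 0.0008 yaw 88.3 tilt [ 6.6e-03 -7.0e-04 -1.0e+00]
[{'point': [191.0, 319.3], 'conf': 0.92}] [{'point': [190.3, 318.5], 'conf': 0.66}]
[0.59403501 0.07925108 0.146     ]
[0.59327934 0.07997316 0.146     ]
[0.59346281 0.07253798 0.25801001] [-0.6299261   0.21358087 -1.12264567] 0.043351488135996805
```

```bash
python3 -m handwheel '[[-0.1,-0.04,0,0],[-0.2,-0.08,0,0],[-0.32,-0.13,0,0],[-0.44,-0.19,0,0],[-0.56,-0.24,0,0],[-0.68,-0.29,0,0],[-0.78,-0.33,0,0],[-0.84,-0.355,0,0],[-0.866,-0.366,0,0],[-0.866,-0.366,0,0],[-0.866,-0.366,0,0],[-0.866,-0.366,0,0]]' 65 20; python3 -c "
from h import *
o=robot.get_obs();print(o['position'],yaw(o))
c=save('wrist','w2.png')
for n,z in [('vial_mid',.086),('vial_large',.104),('vial_small',.064)]:
    print(n,[(np.round(d['point'],1),round(d['conf'],2),np.round(ray(c,d['point'],z,o)[:2],4)) for d in vision.look_for('wrist',n)][:3])
"
```

```text
time: 11.68
position: [0.4747, -0.1823, 0.254]
tool_rot: [0.717, 0.697, 0.0, -0.001]
ft_force: [0.9, -0.6, -1.0]
grip_width: 0.0564
grip_force: 0.0
[ 0.47471044 -0.18232747  0.25403218] 88.36643929288941
vial_mid [(array([184.1, 315.9]), 0.98, array([ 0.4702, -0.18  ])), (array([ 98. , 323.6]), 0.88, array([ 0.4816, -0.085 ]))]
vial_large [(array([205.9, 388.7]), 0.64, array([ 0.5518, -0.2037]))]
vial_small [(array([281. , 347.6]), 0.95, array([ 0.5089, -0.3213]))]
```

View pics/w2.png

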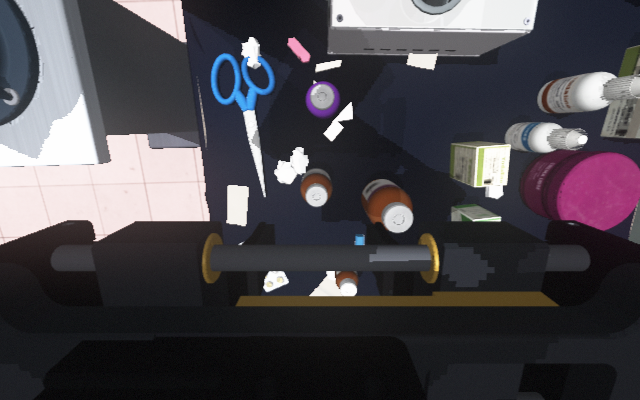

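The middle vial is centred in view, with its cap at about (row 195, col 316). I'll refine the cap centre from the white blob.

```bash
python3 -c "
from h import *
o=robot.get_obs()
c=vision.camera('wrist'); f=c['frame'].astype(int)
m=np.zeros((400,640),np.uint8); m[180:212,298:336]=(f.max(2)-f.min(2)<45)[180:212,298:336]&(f.min(2)>110)[180:212,298:336]
n,l,s,ce=cv2.connectedComponentsWithStats(m); i=1+s[1:,4].argmax(); print(s[i],ce[i])
p=ray(c,(ce[i][1],ce[i][0]),.084,o); print(p)
v=vision.outline_of('wrist','vial_mid')[0]; ys,xs=np.nonzero(v['mask']); print(xs.min(),xs.max(),ys.min(),ys.max())
# compare reprojected model outlines
for z,r in ((.086,.0135),(.071,.0135),(.0,.021),(.055,.021)):
    print(z,[np.round(proj(c,[p[0]+a*r,p[1]+b*r,z],o),1).tolist() for a,b in((1,0),(-1,0),(0,1),(0,-1))])
go([p[0],p[1],.16],88.3)
a=c['frame'][155:225,280:360,::-1]; cv2.imwrite('pics/w2c.png',cv2.resize(a,None,fx=7,fy=7,interpolation=cv2.INTER_CUBIC))
"
```

```text
[305 183  23  24 405] [315.72592593 194.58024691]
[ 0.46994953 -0.19361874  0.084     ]
301 332 167 205
0.086 [[194.7, 327.1], [195.3, 304.3], [183.8, 315.3], [205.9, 316.1]]
0.071 [[191.8, 326.8], [192.3, 305.0], [181.3, 315.5], [202.6, 316.2]]
0.0 [[180.6, 330.7], [181.3, 302.3], [166.8, 316.1], [194.7, 316.9]]
0.055 [[188.7, 332.3], [189.6, 299.8], [173.1, 315.5], [204.8, 316.5]]
row [-0.0362 -0.0155  0.3153] 0.0002 yaw 88.39 tilt [ 1.e-04  0.e+00 -1.e+00]
```

View pics/w2c.png

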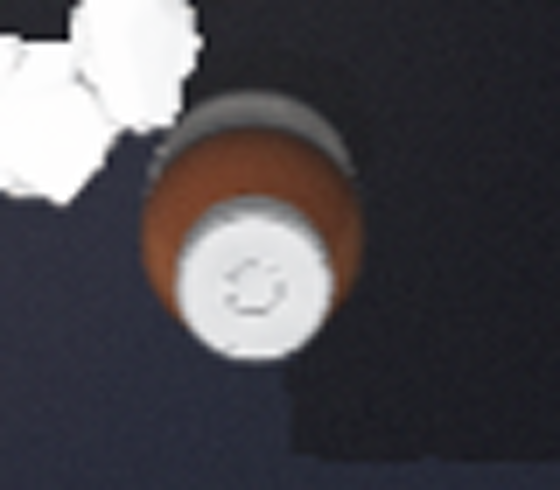

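```bash
python3 -m handwheel '[[-0.02,-0.01,0.05,0],[-0.039,-0.0155,0.15,0],[-0.039,-0.0155,0.25,0],[-0.039,-0.0155,0.35,0],[-0.039,-0.0155,0.43,0],[-0.039,-0.0155,0.49,0],[-0.039,-0.0155,0.54,0],[-0.039,-0.0155,0.567,0],[-0.039,-0.0155,0.577,0],[-0.039,-0.0155,0.577,0],[-0.039,-0.0155,0.577,0]]' 60 25; python3 -m handwheel '[[0,0,0,0],[0,0,0,0],[0,0,0,0],[0,0,0,0],[0,0,0,0],[0,0,0,0],[0,0,0,0],[0,0,0,0]]' 0 30;  python3 -c "
from h import *
o=robot.get_obs();print(o['position'],yaw(o),o['moment'])"
```

```text
time: 12.9
position: [0.4701, -0.1954, 0.0821]
tool_rot: [0.717, 0.697, 0.0, 0.001]
ft_force: [-0.2, -0.2, 0.6]
grip_width: 0.0522
grip_force: 0.0
time: 13.57
position: [0.4696, -0.1953, 0.0818]
tool_rot: [0.717, 0.697, -0.0, 0.0]
ft_force: [-0.4, -0.5, 3.4]
grip_width: 0.0253
grip_force: 29.9
[ 0.46962023 -0.19530858  0.08176719] 88.30478526607797 [-0.05031537  0.08877802 -0.03522046]
```

```bash
python3 -m handwheel '[[0,0,-0.02,0],[0,0,-0.06,0],[0,0,-0.12,0],[0,0,-0.22,0],[0,0,-0.34,0],[0,0,-0.46,0],[0,0,-0.52,0],[0,0,-0.53,0],[0,0,-0.53,0],[0,0,-0.53,0]]' 0 40;  python3 -c "
from h import *
o=robot.get_obs();print(o['position'],yaw(o),o['ft_force'],o['moment'],o['grip_width'],o['grip_force'])
c=vision.camera('wrist');a=c['frame'][100:300,200:440,::-1]; cv2.imwrite('pics/w3.png',cv2.resize(a,None,fx=3,fy=3,interpolation=cv2.INTER_CUBIC))
b=vision.camera('side');save('side','s3.png')"
```

```text
time: 14.4
position: [0.4685, -0.1944, 0.239]
tool_rot: [0.717, 0.697, -0.0, -0.002]
ft_force: [0.1, 0.5, -3.0]
grip_width: 0.0246
grip_force: 39.8
[ 0.46846139 -0.19437596  0.23904061] 88.30524906747698 [ 0.12319307  0.48479257 -3.01925096] [ 0.01244518 -0.10924216  0.0009232 ] 0.02464250557034875 39.800660455803154
```

View pics/w3.png

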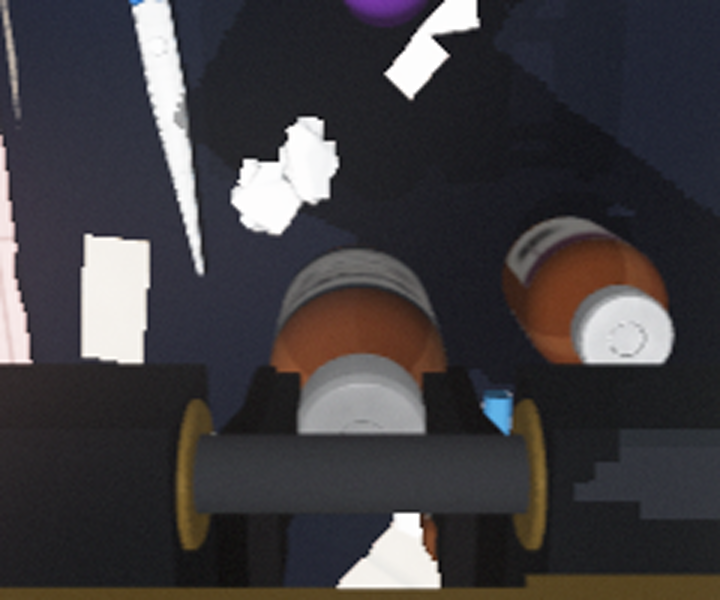

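Vial is held upright by its cap and centred between the fingers. Next, move over the collar.

```bash
python3 -c "
from h import *
go([.591,.0157,.215],88.3)"
```

```text
row [0.712  0.388  0.0782] -0.0 yaw 88.3 tilt [-0.0039  0.0028 -1.    ]
```

```bash
python3 -m handwheel '[[0.04,0.02,0,0],[0.1,0.05,0,0],[0.18,0.1,0,0],[0.27,0.15,0,0],[0.36,0.2,0,0],[0.45,0.25,0,0],[0.54,0.295,0,0],[0.62,0.34,0,0],[0.67,0.365,0.03,0],[0.7,0.382,0.06,0],[0.712,0.388,0.078,0],[0.712,0.388,0.078,0],[0.712,0.388,0.078,0],[0.712,0.388,0.078,0],[0.712,0.388,0.078,0]]' 0 40;  python3 -c "
from h import *
o=robot.get_obs();print(o['position'],yaw(o),o['ft_force'],o['moment'],o['grip_width'])
go([.591,.0157,.192],88.3)
save('side','s4.png');c=save('wrist','w4.png')"
```

```text
time: 15.8
position: [0.5921, 0.0137, 0.2174]
tool_rot: [0.718, 0.696, -0.0, 0.0]
ft_force: [1.5, -0.3, -1.7]
grip_width: 0.0246
grip_force: 39.8
[0.59214869 0.01369551 0.21738771] 88.21798746515947 [ 1.53427309 -0.31143008 -1.69402406] [-0.07898454 -0.02378763 -0.01986333] 0.024614267077467687
row [ 0.0066 -0.0041  0.0846] -0.0002 yaw 88.22 tilt [ 3.e-04 -4.e-04 -1.e+00]
```

```bash
python3 -c "
import cv2,numpy as np
a=cv2.resize(cv2.imread('pics/w4.png')[60:260,220:420],(400,400),interpolation=cv2.INTER_CUBIC)
b=cv2.resize(cv2.imread('pics/s4.png')[150:250,250:350],(400,400),interpolation=cv2.INTER_CUBIC)
cv2.imwrite('pics/c4.png',np.hstack([a,b]))"
```

```text
(no output)
```

View pics/c4.png

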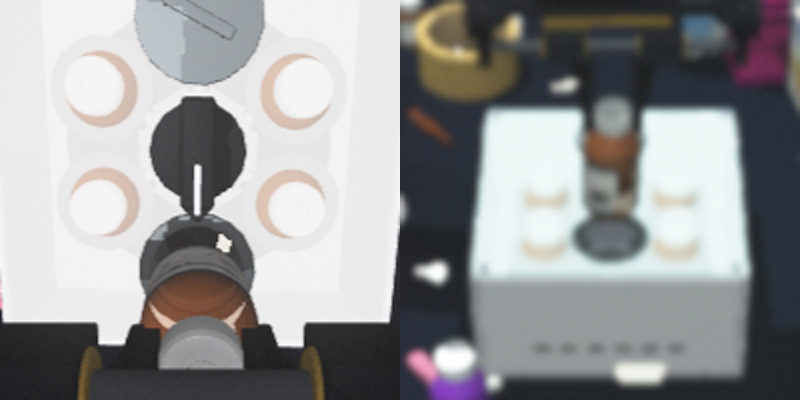

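The vial is just above the collar, with the nose pointing at it. Collar outer edges are at crop columns 139 and 254, apex row 213. I'll compute the collar centre from these.

```bash
python3 -c "
from h import *
o=robot.get_obs();c=vision.camera('wrist')
print(o['position'])
for e in (139,254): print(ray(c,(60+270/2,220+e/2),.105,o))
print(ray(c,(60+213/2,220+196.5/2),.105,o))
# knob skirt: cols 150..246, rows 100?..; cap apex
for e in (150,246): print('skirt',ray(c,(60+150/2,220+e/2),.111,o))
print('nose',ray(c,(60+214/2,220+197/2),.146,o))
# vial body edges, z~0.05 above base
for e in (145,254): print('vial',ray(c,(60+300/2,220+e/2),o['position'][2]-.0818+.03,o))
"
```

```text
[0.59226578 0.01395191 0.21761671]
[0.56296136 0.01745963 0.105     ]
[0.61915329 0.01571734 0.105     ]
[0.5919517  0.04455649 0.105     ]
skirt [0.57189016 0.07468978 0.111     ]
skirt [0.61532612 0.07335907 0.111     ]
nose [0.59250975 0.0500611  0.146     ]
vial [0.57175595 0.02056816 0.16581671]
vial [0.61339689 0.01927292 0.16581671]
```

```bash
python3 -m handwheel '[[0.0055,-0.0045,0,0],[0.0055,-0.0045,0.015,0],[0.0055,-0.0045,0.035,0],[0.0055,-0.0045,0.055,0],[0.0055,-0.0045,0.072,0],[0.0055,-0.0045,0.085,0],[0.0055,-0.0045,0.095,0],[0.0055,-0.0045,0.105,0],[0.0055,-0.0045,0.113,0],[0.0055,-0.0045,0.118,0],[0.0055,-0.0045,0.118,0],[0.0055,-0.0045,0.118,0]]' 0 40;  python3 -c "
from h import *
o=robot.get_obs();print(o['position'],yaw(o),o['ft_force'],o['moment'],o['grip_width'])"
```

```text
time: 16.95
position: [0.592, 0.0151, 0.1843]
tool_rot: [0.717, 0.697, -0.0, 0.002]
ft_force: [-2.2, -2.6, 10.0]
grip_width: 0.0247
grip_force: 40.3
[0.59195989 0.01512524 0.18432346] 88.35258336532407 [-2.20500549 -2.60598041  9.98259483] [-0.52047019  0.65266903  0.03883271] 0.02470436816029542
```

```bash
python3 -m handwheel '[[0,0,-0.02,0],[0.002,0.002,-0.03,0],[0.004,0.004,-0.03,0],[0.004,0.004,-0.03,0]]' 0 40;  python3 -c "
from h import *
o=robot.get_obs();print(o['position'],yaw(o),o['ft_force'],o['moment'],o['grip_width'])"
python3 -m handwheel '[[0,0,0.01,0],[0,0,0.018,0],[0,0,0.024,0],[0,0,0.03,0],[0,0,0.03,0]]' 0 40;  python3 -c "
from h import *
o=robot.get_obs();print(o['position'],yaw(o),o['ft_force'],o['moment'],o['grip_width'])"
```

```text
time: 17.28
position: [0.5924, 0.018, 0.1906]
tool_rot: [0.717, 0.697, 0.0, 0.0]
ft_force: [-0.1, 0.7, -3.1]
grip_width: 0.025
grip_force: 39.9
[0.59241401 0.01800786 0.190591  ] 88.31131133003167 [-0.06293742  0.71351733 -3.10059814] [-0.02550096 -0.0705987  -0.01470402] 0.025044807981679178
time: 17.7
position: [0.593, 0.0159, 0.185]
tool_rot: [0.717, 0.697, -0.001, 0.002]
ft_force: [-5.1, -4.1, 17.9]
grip_width: 0.0249
grip_force: 40.3
[0.59300549 0.0158614  0.18504143] 88.38061164194812 [-5.14703573 -4.11662822 17.93797305] [-0.6319774   0.95832221  0.09940466] 0.024888695285286956
```

Lateral forces put the contact on the +x, +y side, so I'll shift −x, −y and retry.

```bash
python3 -m handwheel '[[0,0,-0.02,0],[-0.004,-0.003,-0.03,0],[-0.008,-0.006,-0.03,0],[-0.008,-0.006,-0.03,0],[-0.008,-0.006,-0.03,0]]' 0 40;  python3 -c "
from h import *
o=robot.get_obs();print(o['position'],yaw(o),o['ft_force'],o['moment'],o['grip_width'])"
python3 -m handwheel '[[0,0,0.01,0],[0,0,0.018,0],[0,0,0.024,0],[0,0,0.03,0],[0,0,0.03,0]]' 0 40;  python3 -c "
from h import *
o=robot.get_obs();print(o['position'],yaw(o),o['ft_force'],o['moment'],o['grip_width'])"
```

```text
time: 18.12
position: [0.5897, 0.0155, 0.1897]
tool_rot: [0.718, 0.697, -0.0, -0.001]
ft_force: [-0.1, 0.6, -1.6]
grip_width: 0.0247
grip_force: 39.9
[0.58972451 0.01549415 0.18972358] 88.29969470993905 [-0.051327    0.61211917 -1.56386576] [-0.03010446 -0.08675585 -0.02428193] 0.024650449445181945
time: 18.53
position: [0.5912, 0.0149, 0.1824]
tool_rot: [0.718, 0.697, 0.0, 0.001]
ft_force: [-0.4, 1.2, -1.9]
grip_width: 0.0246
grip_force: 39.9
[0.5911829  0.01487351 0.18239034] 88.29949235148044 [-0.42538266  1.22334743 -1.86066505] [ 0.01478157 -0.14687921  0.02827587] 0.024571226941263166
```

```bash
python3 -m handwheel '[[0,0,0.008,0],[0,0,0.018,0],[0,0,0.028,0],[0,0,0.038,0],[0,0,0.048,0],[0,0,0.055,0],[0,0,0.06,0],[0,0,0.06,0]]' 0 40;  python3 -c "
from h import *
o=robot.get_obs();print(o['position'],yaw(o),o['ft_force'],o['moment'],o['grip_width'])"
```

```text
time: 19.2
position: [0.5901, 0.0154, 0.1631]
tool_rot: [0.718, 0.697, -0.0, -0.0]
ft_force: [-0.1, -0.5, -2.4]
grip_width: 0.0247
grip_force: 39.9
[0.59014702 0.01542825 0.16308373] 88.29891905787888 [-0.06669313 -0.46245726 -2.42154823] [-0.11161562 -0.23234023 -0.00024681] 0.024693967829269754
```

```bash
python3 -m handwheel '[[0,0,0.01,0],[0,0,0.02,0],[0,0,0.03,0],[0,0,0.04,0],[0,0,0.05,0],[0,0,0.06,0],[0,0,0.068,0],[0,0,0.07,0]]' 0 45;  python3 -c "
from h import *
o=robot.get_obs();print(o['position'],yaw(o),o['ft_force'],o['moment'],o['grip_width'])"
```

```text
time: 19.87
position: [0.5904, 0.0153, 0.1422]
tool_rot: [0.718, 0.697, -0.0, -0.0]
ft_force: [1.4, -0.7, -2.3]
grip_width: 0.0245
grip_force: 44.8
[0.59036517 0.01530933 0.14224474] 88.3025132551064 [ 1.43248965 -0.65512406 -2.32171332] [-0.09545326 -0.24340236 -0.00697568] 0.024522134517910604
```

```bash
python3 -m handwheel '[[0,0,0.01,0],[0,0,0.02,0],[0,0,0.03,0],[0,0,0.04,0],[0,0,0.05,0],[0,0,0.06,0],[0,0,0.07,0],[0,0,0.078,0],[0,0,0.078,0],[0,0,0.078,0]]' 0 45;  python3 -c "
from h import *
o=robot.get_obs();print(o['position'],yaw(o),o['ft_force'],o['moment'],o['grip_width'])"
```

```text
time: 20.7
position: [0.5906, 0.0156, 0.1188]
tool_rot: [0.718, 0.696, 0.0, 0.0]
ft_force: [2.6, -1.2, -0.8]
grip_width: 0.0248
grip_force: 44.8
[0.59060879 0.01557826 0.11881693] 88.29298555850212 [ 2.58748882 -1.18342849 -0.80828283] [-0.17221298 -0.66841777  0.04633163] 0.0248366425988758
```

```bash
python3 -m handwheel '[[0,0,0,0],[0,0,0,0],[0,0,0,0],[0,0,0,0],[0,0,-0.03,0],[0,0,-0.08,0],[0,0,-0.13,0],[0,0,-0.13,0],[0,0,-0.13,0]]' 45 30; python3 -m handwheel '[[0,0,0,0],[0,0,0,0],[0,0,0,0],[0,0,0,0],[0,0,0,0],[0,0,0,0],[0,0,0,0]]' 0 30; python3 -c "
from h import *
o=robot.get_obs();print(o['position'],o['ft_force'],o['grip_width']);go([.5908,.0157,.128],88.3)"
```

```text
time: 21.45
position: [0.5909, 0.0153, 0.1594]
tool_rot: [0.717, 0.697, 0.001, 0.001]
ft_force: [-0.1, -0.4, -0.3]
grip_width: 0.0394
grip_force: 0.0
time: 22.03
position: [0.5903, 0.0154, 0.158]
tool_rot: [0.718, 0.697, -0.0, -0.0]
ft_force: [1.0, -0.1, -0.4]
grip_width: 0.0032
grip_force: 0.0
[0.59026372 0.01537595 0.15803829] [ 1.01441163 -0.13333926 -0.38076073] 0.0031979979161732975
row [0.0011 0.0018 0.1001] 0.0 yaw 88.3 tilt [-3.e-04  1.e-04 -1.e+00]
```

```bash
python3 -m handwheel '[[0,0.001,0.02,0],[0,0.001,0.05,0],[0,0.001,0.075,0],[0,0.001,0.085,0],[0,0.001,0.095,0],[0,0.001,0.105,0],[0,0.001,0.115,0],[0,0.001,0.125,0],[0,0.001,0.135,0],[0,0.001,0.145,0],[0,0.001,0.145,0]]' 0 30;  python3 -c "
from h import *
o=robot.get_obs();print(o['position'],yaw(o),o['ft_force'],o['moment'],o['grip_width'])"
```

```text
time: 22.95
position: [0.59, 0.0156, 0.1139]
tool_rot: [0.718, 0.696, -0.0, -0.001]
ft_force: [0.2, -0.1, -0.2]
grip_width: 0.0004
grip_force: 0.0
[0.58996902 0.01555262 0.11388176] 88.28747563635517 [ 0.16459464 -0.10248497 -0.24201492] [-0.01438752 -0.0781822  -0.00600122] 0.0004235562793197066
```

```bash
python3 -m handwheel '[[0.0,0.001,0.008,0],[0,0.001,0.016,0],[0,0.001,0.024,0],[0,0.001,0.03,0],[0,0.001,0.034,0],[0,0.001,0.034,0]]' 0 30;  python3 -c "
from h import *
o=robot.get_obs();print(o['position'],yaw(o),o['ft_force'],o['moment'],o['grip_width'])"
```

```text
time: 23.45
position: [0.5906, 0.0155, 0.1043]
tool_rot: [0.717, 0.697, -0.0, -0.0]
ft_force: [-1.7, 0.4, 2.4]
grip_width: 0.0005
grip_force: 1.1
[0.59056529 0.01549043 0.10430829] 88.30649915890616 [-1.68273369  0.38414428  2.36377116] [0.01073372 0.15848443 0.00401893] 0.0005352121636894738
```

```bash
python3 -m handwheel '[[0,0,0.004,0],[0,0,0.008,0],[0,0,0.011,0],[0,0,0.011,0],[0,0,0.011,0]]' 0 30;  python3 -c "
from h import *
o=robot.get_obs();print(o['position'],yaw(o),o['ft_force'],o['moment'],o['grip_width'])"
```

```text
time: 23.87
position: [0.5912, 0.0154, 0.1041]
tool_rot: [0.717, 0.697, 0.0, 0.001]
ft_force: [-4.5, 0.8, 18.6]
grip_width: 0.0008
grip_force: 9.5
[0.59117784 0.01540639 0.10408029] 88.32654641999551 [-4.50119079  0.79093484 18.55692722] [0.2201118  0.84866171 0.06059418] 0.0007715804521657446
```

```bash
python3 -m handwheel '[[0,0,-0.001,0],[0,0,-0.001,0],[0,0,-0.001,0],[0,0,-0.001,0],[0,0,-0.001,0],[0,0,-0.001,0],[0,0,-0.02,0],[0,0,-0.06,0],[0,0,-0.12,0],[0,0,-0.22,0],[0,0,-0.34,0],[0,0,-0.44,0],[0,0,-0.5,0],[0,0,-0.5,0],[0,0,-0.5,0]]' 0 30;  python3 -c "
from h import *
o=robot.get_obs();c=save('wrist','w5.png');print(o['position'],o['ft_force'])
a=cv2.imread('pics/w5.png')[60:260,210:430]; cv2.imwrite('pics/w5c.png',cv2.resize(a,None,fx=3,fy=3,interpolation=cv2.INTER_CUBIC))
for x,y,z in((.591,.0157,.105),(.591,.0157,.096),(.591,.0292,.096),(.591,.0022,.096),(.6045,.0157,.096),(.5775,.0157,.096)):
  r,q=proj(c,(x,y,z),o); print(x,y,z,'crop',round((q-210)*3),round((r-60)*3))"
```

```text
time: 25.12
position: [0.5915, 0.0152, 0.2518]
tool_rot: [0.717, 0.697, 0.001, 0.001]
ft_force: [0.5, 0.8, 0.0]
grip_width: 0.0003
grip_force: 0.0
[0.59148942 0.01524401 0.25180194] [0.48580529 0.77859583 0.02798032]
0.591 0.0157 0.105 crop 327 388
0.591 0.0157 0.096 crop 327 383
0.591 0.0292 0.096 crop 326 347
0.591 0.0022 0.096 crop 328 417
0.6045 0.0157 0.096 crop 363 382
0.5775 0.0157 0.096 crop 291 384
```

View pics/w5c.png

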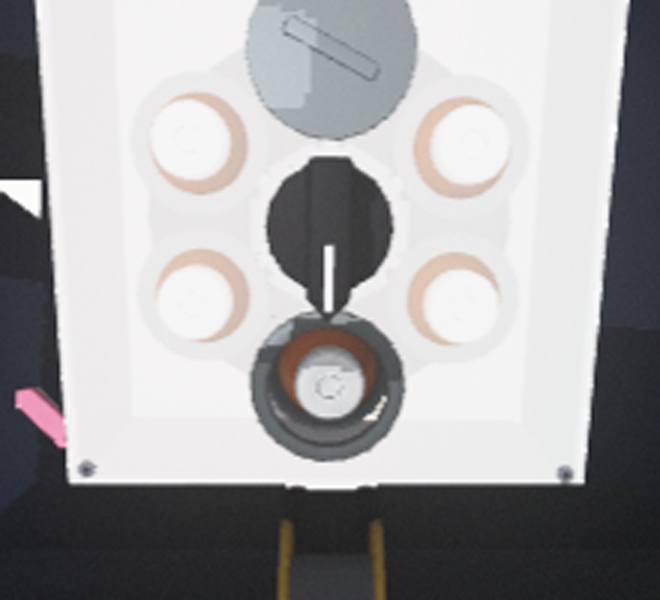

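The cap is centred at crop (330,383), exactly where the home pose predicts, so the vial is upright in the cup. The nose points at the collar. Handing in.

```bash
python3 -c "
from h import *
print(job.hand_in())"
```

```text
the job is handed in; nothing more can be done
None
```

The job is handed in at about 25 s of the 72 s: the carousel went the shorter way (about 109° clockwise) and locked with the empty cup under the collar, and the middle vial was pressed home at about 16–18 N and stands upright in the last picture; no verdict came back.

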